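# Seat the tube block and hold the surface probe on its check mark

### The job

Put the aluminium tube block into the well of the dry-block heater (switched off and cold; either way round will do) and press it home past the sprung balls until its top is flush with the deck. Then take the yellow surface-temperature probe out of its leaning stand and hold it upright on the block for a contact reading, its copper tip inside the red ring, pressing gently so that the sprung tip goes in about half its 8 mm travel. Finish while still holding the probe there, and leave the other things on the bench where they stand.

Things in the scene. Friction and masses are not known exactly. Their poses are not given: they have to be found in the camera images.
- heater: Dry-block heater, white housing, grey deck, 190 (x) x 140 (y) x 75 mm, does not move; origin: centre of its underside, z up; control panel slopes down to -x. In the flat deck (75 mm high, at least 31 mm wide all round) is the open well: 56 mm along heater x, 76 mm along heater y, 45 mm deep, its centre 30 mm along +x from the origin.
- well_floor (a point): Centre of the well's floor, 30 mm above the worktop; axes as the heater's. In the middle of each 56 mm wide end wall (heater +y and -y) a sprung steel ball, centre 13 mm above the floor, stands 4 mm into the well to retain the block.
- well_mouth (a point): Centre of the well's mouth, level with the deck, 45 mm above well_floor. A block let down by its own weight stops on the balls about 13 mm proud of the deck, maybe a little crooked; a push of about 5 to 15 N straight down on the middle of its top takes it past them to the floor, where it is flush.
- block: Loose aluminium tube block, 52 (x) x 72 (y) x 45 mm high, about 0.3 kg; origin: centre of its underside, z up. Play in the well 2 mm on every side; foot chamfered 2.5 mm; 2 mm deep groove from 8.5 to 18 mm height, plain sides above. Gripped over its 52 mm width by only the top 10 to 12 mm, the fingertips stay above the deck until it rests on the balls.
- spot (a point): The marked spot: black dot in a white disc and red ring of 12 mm outer diameter, on the block's top, 19.5 mm along block +y from the middle, on the plain web 20 mm wide that runs along y between two rows (x = -15.5 and +15.5 mm) of four 11 mm tube wells.
- stand: Probe stand: dark round foot 88 mm across, 12 mm high, with a black tube of 33 mm outer diameter that leans 0.25 rad (14 degrees) towards stand -x; does not move. Origin: centre of the foot's underside, z up.
- stand_mouth (a point): Centre of the tube's upper rim, 86 mm above the worktop; the bore (13 mm) runs down from here along the leaning tube.
- probe: Surface-temperature probe, 0.12 kg: yellow handle 27 (x) x 22 (y) mm, black collar of 25 mm below it, 9 mm steel stem, sprung copper tip. Origin: middle of the collar's lower face; z from tip to handle; handle z = 8 to 100 mm, free tip at z = -63 mm. It starts with the collar on the stand's rim, stem in the tube, leaning about 14 degrees; draw it out along its axis by 70 mm or more.
- probe_grip (a point): Place to grip the probe: on its axis 58 mm above its origin, 121 mm from the free tip; pinch along probe y (22 mm), fingers along the probe's axis.
- contact (a point): Middle of the lower face of the probe's copper tip (10 mm across).
- probe_tip (a joint): How far the probe's tip is pressed in, m: 0 free, 0.008 fully in. Spring: 1 N to start, 0.5 N more per mm, so 3 N at half travel (0.004).
- timer: Bystander: white bench timer with a grey display, 47 x 66 x 64 mm; origin: centre of its underside.
- jar: Bystander: glass jar with a black screw lid, 57 mm across, 76 mm high; origin: centre of its underside.
- wash_bottle: Bystander: white wash bottle with a red cap and a bent spout, 67 x 110 x 202 mm; origin: centre of its underside.
- petri: Bystander: closed petri dish, 64 mm across, 15 mm high; origin: centre of its underside.
- marker: Bystander: white and red lab marker lying down, 130 mm long, 12 mm thick; origin: centre of its underside.
- carton: Bystander: small lime-green carton, 55 x 70 x 50 mm; origin: centre of its underside.
Things that resemble listed ones, but are neither listed nor needed, are in the scene too. What is shaped like the stand but purple is not meant.

How it is judged:
On the way, in this order (a step that is already met when the one before it is completed fails the run):
1. the block is pressed home: on the well floor, its top flush with the deck (z of block in the frame of well_floor below 0.002 m and horizontal distance between block and well_floor below 0.0035 m and angle between block's own z axis and vertical below 0.03 rad), for 0.2 s.
2. the probe is drawn out of its stand in the fingers (contact force between the fingers and probe above 1 N and contact force between probe and stand below 0.1 N and height (world z) of contact above 0.09 m), for 0.1 s.
At the end, for the whole second after the job is handed in: Block on the well floor (flush within 2 mm, centred 3.5 mm, level 0.03 rad), not touched by the fingers; probe held, at rest, clear of stand and heater, upright within 0.12 rad, its tip within 5 mm of the marked spot, pressed in 1.5 to 6.5 mm with 1 to 6 N (all of step 1 and contact force between the fingers and probe above 1 N and contact force between probe and stand below 0.1 N and angle between probe's own z axis and vertical below 0.12 rad and distance between contact and spot below 0.005 m and value of joint probe_tip between 0.0015 and 0.0065 m and contact force between probe and block between 1 and 6 N and contact force between probe and heater below 0.1 N and contact force between the fingers and block below 0.1 N and linear speed of probe below 0.01 m/s); the arm keeps its last pose, push and grip.
It fails at once if the probe is pressed or knocked hard on the block or the heater (over 15 N) (contact force between probe and block above 15 N or contact force between probe and heater above 15 N).
It fails at once if another thing on the bench is shifted by more than 2 cm (distance of any of timer, jar, wash_bottle, petri, marker, carton from where it was at the start of the episode above 0.02 m).
It also fails if it takes over 64 s, if anything falls off the work surface, if the arm or the gripper's body presses on something with over 40 N, if the wrist force passes 120 N, or if a joint passes its speed limit or range.

### The arm

A 7-joint arm with a two-finger parallel gripper is mounted at the origin on a cart in front of the work surface, level with it; the furniture and walls round the work are solid. World frame = base frame: x ahead of the robot, y to its left, z up, the work surface at z = 0. Lengths are in m, angles in rad, forces in N, time in s.
With the tool pointing down it reaches from about 0.4 to 0.875 m from the base axis. Payload 6.5 kg.
Tool frame: the origin (TCP) lies between the finger pads; the fingertips stand 22 mm ahead of it and the grasp point (between the pads) lies 3 mm ahead of it; z points along the fingers, y is the line along which they close (so a half turn about z gives the same grasp; the last joint's range is limited). The gripper opens to 85 mm and grips with 20 to 120 N. Pads are 22 mm wide; open, the fingers measure 114 mm over their backs; the gripper's body (76 mm by 85 mm) begins 54 mm behind the grasp point. The pads swing forward as they close: fully open they stand 13 mm farther back than shut.
Start: joints at [1.054, 0.536, -0.004, 1.538, 0.003, 1.067, -0.071], TCP at [0.283, -0.585, 0.253] pointing down, gripper open.
Joint ranges: [-2.7, 2.7], [-0.37, 2.16], [-1.27, 1.26], [0.24, 2.4], [-1.31, 4.45], [0.19, 1.91], [-2.76, 2.76]. Speed limits (rad/s): [2.39, 2.39, 3.14, 3.14, 3.14, 3.14, 3.14].

### API

Orientations are given as a unit quaternion [w, x, y, z].
In Python, from workcell import sensors, optics, ticket gives the robot as it stands.
- The arm moves only by the tool move_arm, never from a script. Its argument "steps" is a list that holds one entry, the list of rows, each a list of 7 numbers: the shift along the tool's x, y, z normalised to -1 to 1, where 1 is 0.4 m, then the turn, a rotation vector about the tool's x, y, z normalised to -1 to 1, where 1 is 2 pi rad, then the opening, from 0 (shut) to 1 (fully open). In form: [[[tx, ty, tz, ax, ay, az, gripper], ...]]. A call has 1 to 8 rows; each row shifts and turns the commanded pose from where the row before left it, along the tool's axes as they then stand; what a row does not reach is not made up. A row lasts 1/8 s, in which the tool goes at most 62.5 mm and 10.7 degrees, less where a joint would pass 70% of its speed; a pose out of reach is approached as far as the arm can. A call with a number of a shift or a turn outside -1 to 1 is refused whole. A call with a gripper value outside its range is refused whole. The fingers move at their own pace and stop on an object; the grip force is fixed at half the most. Time passes only in rows, so rows that do not move let the fingers close. It gives the time, the measured TCP pose, the force, the opening and the grip force at its end, in the units of the state.
- sensors.sense(): the state, without advancing time (a new reading comes with each control period).
- optics.camera(name): name is "scene" or "top" or "wrist"; returns a dict with "color" (480x640x3 uint8, red, green, blue), "fx", "fy", "cx", "cy" (pixels), "position" and "orientation" of the camera in the world; the wrist camera has in their place "T_tool_cam" (4x4, takes a point from camera to tool coordinates, whose origin is the TCP and whose axes are the flange's). Camera axes: x right, y up, looking along -z (the intrinsics and any distortion apply to the point x, -y, -z); pixel columns grow to the right and rows downward; lengths in m; the calibration is good to about 2 mm. A picture is of the moment at which its call begins: read the wrist's pose just before it. There is no depth.
- ticket.finish_job(): hands the job in; it is judged then, once.
The state is a dict: "time": time; "q": joint angles; "joint_velocities": joint speeds; "tau": joint torques, N m; "eef_pos": TCP position; "tcp_rot": TCP orientation; "force": force on the tool from outside, world axes, zero at the start; "moment": the same for the moment, N m; "finger_gap": opening from 0.0 (shut) to 1.0 (fully open); "finger_force": force on a finger pad.
Only numpy, scipy, OpenCV 4.12 (cv2) and the standard library are available. Lean on these libraries where they do the work, as an engineer would, in place of code of your own. Each camera call takes 0.05 s, during which the arm holds its last target. There are 200 camera calls.

## Working session

There is one attempt and no reset: what is moved stays moved. The work goes in short steps, Python scripts to look and compute and a tool call to move; the robot and the scene stay as the last step left them, time stands still between calls to the robot, and variables do not carry over. Pictures are saved under pics/ and viewed, at most 10 in all, crops included, and the job is handed in when it is done.

Besides the shell and the picture viewer there is one more tool, called after "Call:" by a JSON object that holds its "fn" and its "kwargs". move_arm: Moves the arm, as the interface text tells. Scaled input: -1 to 1 covers 0.4 m each way for a shift and 2 pi rad each way for a turn. Its arguments: {"type":"object","properties":{"steps":{"type":"array","items":{"type":"array","items":{"type":"array","items":{"type":"number"}}}}},"required":["steps"]}

```bash
mkdir -p pics; cat > h.py <<'E'
import numpy as np, cv2
from scipy.spatial.transform import Rotation as R
from workcell import sensors, optics, ticket
def rot(q): return R.from_quat([q[1],q[2],q[3],q[0]]).as_matrix()
def cam(name):
    s=sensors.sense(); c=optics.camera(name)
    if 'T_tool_cam' in c:
        T=np.eye(4);T[:3,:3]=rot(s['tcp_rot']);T[:3,3]=s['eef_pos'];T=T@np.array(c['T_tool_cam'])
        c['P'],c['R']=T[:3,3],T[:3,:3]
    else: c['P'],c['R']=np.array(c['position']),rot(c['orientation'])
    return c
def save(c,f): cv2.imwrite('pics/'+f,c['color'][:,:,::-1])
def K(c): return np.array([[c['fx'],0,c['cx']],[0,c['fy'],c['cy']],[0,0,1.]])
def ray(c,u,v):
    d=c.get('distortion'); d=None if d is None else np.array(d,float)
    p=cv2.undistortPoints(np.array([[[u,v]]],float),K(c),d)[0,0]
    return c['R']@np.array([p[0],-p[1],-1.])
def onz(c,u,v,z):
    d=ray(c,u,v); return c['P']+d*(z-c['P'][2])/d[2]
def proj(c,X):
    p=c['R'].T@(np.array(X)-c['P']); return c['cx']+c['fx']*p[0]/-p[2], c['cy']-c['fy']*p[1]/-p[2]
def tri(a,b):
    A=np.zeros((3,3));y=np.zeros(3);
    for c,u,v in (a,b):
        d=ray(c,u,v);d/=np.linalg.norm(d);M=np.eye(3)-np.outer(d,d);A+=M;y+=M@c['P']
    return np.linalg.solve(A,y)
E
python3 - <<'E'
from h import *
import pickle
for n in('scene','top'):
    c=cam(n);save(c,n+'0.png');print(n,{k:v for k,v in c.items() if k not in('color',)})
    pickle.dump(c,open(n+'.pkl','wb'))
print(sensors.sense())
E
```

```text
scene {'fx': 498.4251209083112, 'fy': 498.4251209083112, 'cx': 316.5173761803117, 'cy': 241.31703608309027, 'position': array([0.16076103, 0.80720286, 1.07064522]), 'orientation': array([-0.21778122, -0.09313062,  0.34431326,  0.90848578]), 'P': array([0.16076103, 0.80720286, 1.07064522]), 'R': array([[-0.88779606,  0.33157007, -0.31918561],
       [-0.4598345 , -0.66803943,  0.5850432 ],
       [-0.01924576,  0.6661716 ,  0.74555013]])}
top {'fx': 576.8843867771506, 'fy': 576.8843867771506, 'cx': 316.30679941742153, 'cy': 253.88751333702066, 'position': array([0.2489324 , 0.05220156, 1.47307605]), 'orientation': array([-0.68939801, -0.07722592,  0.08281333,  0.7154778 ]), 'P': array([0.2489324 , 0.05220156, 1.47307605]), 'R': array([[-0.03753307,  0.97370728, -0.22468955],
       [-0.99928863, -0.03574466,  0.01202342],
       [ 0.00367584,  0.22498099,  0.97435622]])}
{'time': 0.1, 'q': array([ 1.05381828,  0.53711316, -0.00440834,  1.53874721,  0.00262164,
        1.06727156, -0.07121875]), 'joint_velocities': array([-0.0003823 , -0.00224951,  0.00128481, -0.00270421, -0.00165827,
       -0.00021777,  0.00155552]), 'tau': array([ 2.69361626e-03, -5.84566712e+01,  1.05122544e+00, -2.59776360e+01,
        1.24981746e-02,  4.57061600e-03,  2.60856672e-05]), 'eef_pos': array([ 0.28292808, -0.58462315,  0.25249678]), 'tcp_rot': array([-7.27644188e-04,  9.74702782e-01,  2.23503688e-01, -2.42665650e-04]), 'force': array([0.42337676, 0.30807627, 0.23750389]), 'moment': array([ 0.03991145, -0.01543809,  0.03094964]), 'finger_force': 0.0, 'finger_gap': 0.9954327607005818}
```

View pics/top0.png

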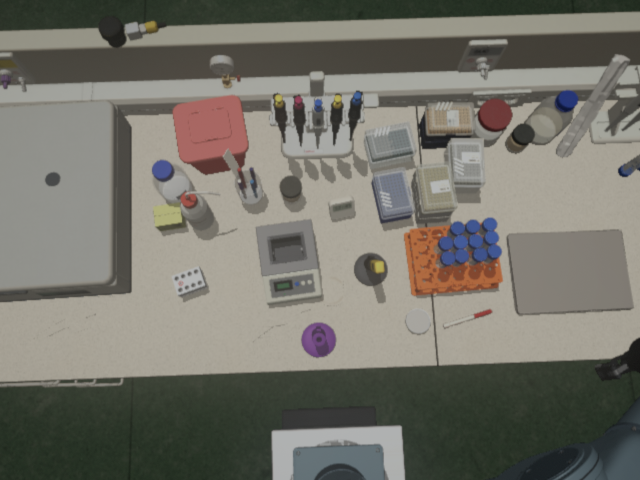

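View pics/scene0.png

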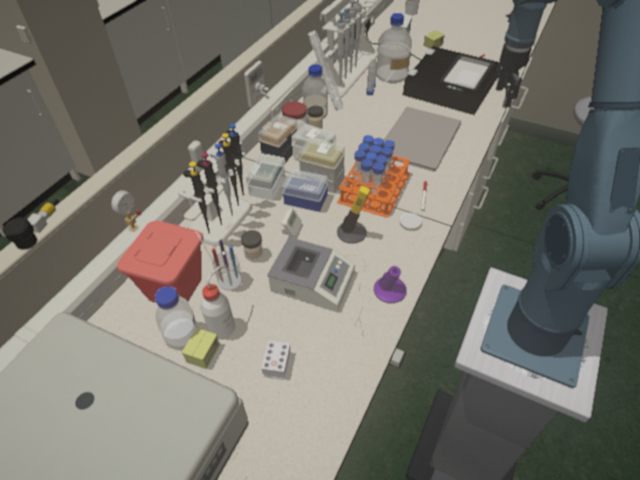

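The top view shows the block at about (188,281), the heater with its well at (288,249), the stand with the yellow handle at (372,268), and the purple decoy at (319,339). The scene view agrees.

```bash
python3 - <<'E'
from h import *
import pickle
t=pickle.load(open('top.pkl','rb'));s=pickle.load(open('scene.pkl','rb'))
print('block',onz(t,188,281,.045),onz(s,277,357,.045))
print('well',onz(t,288,249,.075),onz(s,301,262,.075))
print('stand foot',onz(t,369,269,.012),onz(s,352,231,.012))
# yellow handle top
for c,r in((t,(355,250,400,290)),(s,(340,180,380,230))):
    h=cv2.cvtColor(c['color'],cv2.COLOR_RGB2HSV);m=cv2.inRange(h,(20,120,80),(34,255,255))
    x0,y0,x1,y1=r;ys,xs=np.nonzero(m[y0:y1,x0:x1]);print(len(xs),xs.mean()+x0,ys.mean()+y0,xs.min()+x0,xs.max()+x0,ys.min()+y0,ys.max()+y0)
a=t['color'][205:305,160:400][:,:,::-1];b=s['color'][170:390,250:400][:,:,::-1]
o=np.zeros((600,800,3),np.uint8);o[:320,:768]=cv2.resize(a,(768,320),interpolation=2)
o[325:595,0:400]=cv2.resize(s['color'][325:393,240:340][:,:,::-1],(400,270))
o[325:595,400:800]=cv2.resize(s['color'][175:255,320:440][:,:,::-1],(400,270))
cv2.imwrite('pics/c1.png',o)
E
```

```text
block [0.52024218 0.35920308 0.045     ] [0.51756082 0.35804909 0.045     ]
well [0.58641033 0.1049652  0.075     ] [0.58998436 0.1074296  0.075     ]
stand foot [ 0.54080534 -0.10042425  0.012     ] [ 0.54031377 -0.10484048  0.012     ]
117 378.15384615384613 265.991452991453 372 383 260 272
257 360.02334630350197 199.11284046692606 351 369 186 213
```

View pics/c1.png

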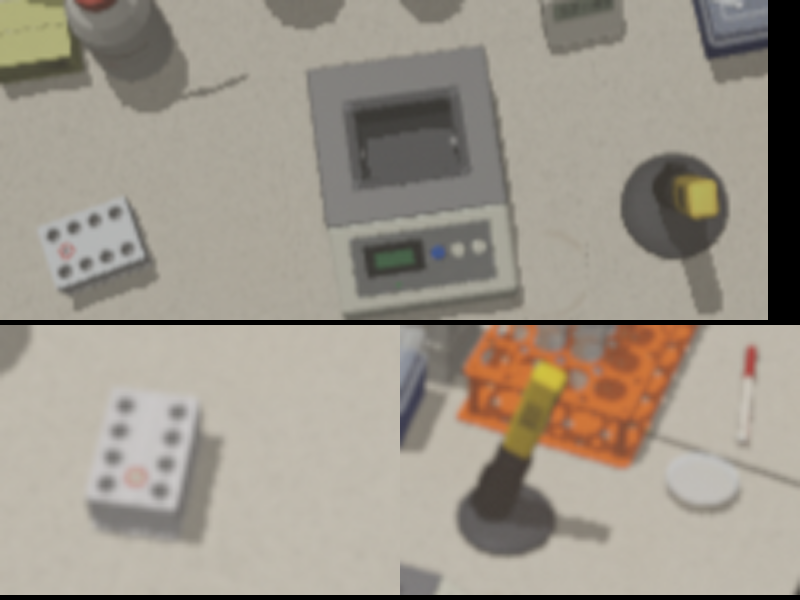

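The crop shows the block's red ring at its +y (image-left) end. The well's sprung balls show at the left and right walls, and the probe leans towards image right (world -y). Next I'll go above the block.

```bash
cat >> h.py <<'E'
def axis(c,p,q,z): # world angle of pixel line p->q
    d=onz(c,*q,z)-onz(c,*p,z); return np.arctan2(d[1],d[0]),np.linalg.norm(d)
def plan(wps,grip,start=None):
    """wps: (pos, rotmatrix, nrows); prints tool-frame rows"""
    s=sensors.sense(); P,Q=(np.array(s['eef_pos']),rot(s['tcp_rot'])) if start is None else start
    for p,q,n in wps:
        rv=R.from_matrix(Q.T@q).as_rotvec()/n; dp=(np.array(p)-P)/n
        for i in range(n):
            t=Q.T@dp; print('[%s,%g]'%(','.join('%.3f'%v for v in np.r_[t/.4,rv/(2*np.pi)]),grip),end=',')
            Q=Q@R.from_rotvec(rv).as_matrix(); P=P+dp
        print()
def down(ax): # tool down with tool x at world angle ax
    x=np.array([np.cos(ax),np.sin(ax),0]);z=np.array([0,0,-1.]);return np.c_[x,np.cross(z,x),z]
def st():
    s=sensors.sense();M=rot(s['tcp_rot']);print('t',round(s['time'],2),'p',np.round(s['eef_pos'],4),'xang',round(np.arctan2(M[1,0],M[0,0]),4),'z',np.round(M[:,2],4),'F',np.round(s['force'],1),'gap',round(s['finger_gap'],3),'ff',round(s['finger_force'],1),'q7',np.round(s['q'],2))
E
python3 - <<'E'
from h import *
import pickle
t=pickle.load(open('top.pkl','rb'))
f=lambda x,y:(160+x/3.2,205+y/3.2)
print('block y edge',axis(t,f(146,262),f(62,290),.045),axis(t,f(127,199),f(40,228),.045))
print('heater y',axis(t,f(485,46),f(308,70),.075), 'x',axis(t,f(328,225),f(308,70),.075))
print('well c', onz(t,*f((345+470+458+358)/4,(105+174+88+187)/4),.075))
plan([((.5,-.2,.34),down(1.1),9),((.51,.36,.30),down(1.87),13)],1)
E
```

```text
block y edge (np.float64(1.8641377230424625), np.float64(0.0682392209133724)) (np.float64(1.866951909689153), np.float64(0.07121669593082228))
heater y (np.float64(1.6745406722929965), np.float64(0.14038519530759908)) x (np.float64(0.10914823407476516), np.float64(0.125218855440713))
well c [0.58830473 0.10635607 0.075     ]
[0.101,-0.070,-0.024,-0.000,-0.000,-0.011,1],[0.106,-0.062,-0.024,-0.000,-0.000,-0.011,1],[0.110,-0.055,-0.024,-0.000,-0.000,-0.011,1],[0.113,-0.047,-0.024,-0.000,-0.000,-0.011,1],[0.117,-0.038,-0.024,-0.000,-0.000,-0.011,1],[0.119,-0.030,-0.024,-0.000,-0.000,-0.011,1],[0.121,-0.021,-0.024,-0.000,-0.000,-0.011,1],[0.122,-0.012,-0.024,-0.000,-0.000,-0.011,1],[0.123,-0.004,-0.024,-0.000,-0.000,-0.011,1],
[0.097,-0.047,0.008,0.000,0.000,-0.009,1],[0.099,-0.041,0.008,0.000,0.000,-0.009,1],[0.102,-0.035,0.008,0.000,0.000,-0.009,1],[0.104,-0.029,0.008,0.000,0.000,-0.009,1],[0.105,-0.023,0.008,0.000,0.000,-0.009,1],[0.106,-0.017,0.008,0.000,0.000,-0.009,1],[0.107,-0.010,0.008,0.000,0.000,-0.009,1],[0.108,-0.004,0.008,0.000,0.000,-0.009,1],[0.108,0.002,0.008,0.000,0.000,-0.009,1],[0.107,0.009,0.008,0.000,0.000,-0.009,1],[0.107,0.015,0.008,0.000,0.000,-0.009,1],[0.106,0.021,0.008,0.000,0.000,-0.009,1],[0.104,0.027,0.008,0.000,0.000,-0.009,1],
```

Call:
{"fn": "move_arm", "kwargs": {"steps": [[[0.1,-0.07,-0.024,0,0,-0.011,1],[0.106,-0.062,-0.024,0,0,-0.011,1],[0.11,-0.055,-0.024,0,0,-0.011,1],[0.113,-0.047,-0.024,0,0,-0.011,1],[0.117,-0.038,-0.024,0,0,-0.011,1],[0.119,-0.03,-0.024,0,0,-0.011,1],[0.121,-0.021,-0.024,0,0,-0.011,1],[0.122,-0.012,-0.024,0,0,-0.011,1]]]}}

```text
time: 1.1
eef_pos: [0.4801, -0.2438, 0.3302]
tcp_rot: [-0.0, 0.876, 0.482, -0.0]
force: [0.5, -0.6, 0.2]
finger_gap: 1.001
finger_force: 0.0
```

Call:
{"fn": "move_arm", "kwargs": {"steps": [[[0.123,-0.004,-0.024,0,0,-0.011,1],[0.097,-0.047,0.008,0,0,-0.009,1],[0.1,-0.041,0.008,0,0,-0.009,1],[0.102,-0.035,0.008,0,0,-0.009,1],[0.104,-0.029,0.008,0,0,-0.009,1],[0.105,-0.023,0.008,0,0,-0.009,1],[0.106,-0.017,0.008,0,0,-0.009,1],[0.107,-0.01,0.008,0,0,-0.009,1]]]}}

```text
time: 2.1
eef_pos: [0.5213, 0.0994, 0.3169]
tcp_rot: [-0.0, 0.742, 0.671, -0.0]
force: [-0.4, -0.3, 0.2]
finger_gap: 0.999
finger_force: 0.0
```

Call:
{"fn": "move_arm", "kwargs": {"steps": [[[0.108,-0.004,0.008,0,0,-0.009,1],[0.108,0.002,0.008,0,0,-0.009,1],[0.107,0.009,0.008,0,0,-0.009,1],[0.107,0.015,0.008,0,0,-0.009,1],[0.106,0.021,0.008,0,0,-0.009,1],[0.104,0.027,0.008,0,0,-0.009,1],[0,0,0,0,0,0,1],[0,0,0,0,0,0,1]]]}}

```text
time: 3.1
eef_pos: [0.5396, 0.3555, 0.2975]
tcp_rot: [0.0, 0.619, 0.786, -0.001]
force: [0.3, -1.2, -0.2]
finger_gap: 0.997
finger_force: 0.0
```

```bash
python3 - <<'E'
from h import *
import pickle
st();c=cam('wrist');save(c,'w1.png');pickle.dump(c,open('w1.pkl','wb'))
print(c['T_tool_cam'],c['fx'],c['cx'],c['cy'],[k for k in c])
E
```

```text
t 3.1 p [0.5396 0.3555 0.2975] xang 1.8072 z [-6.0e-04 -1.3e-03 -1.0e+00] F [ 0.3 -1.2 -0.2] gap 0.997 ff 0.0 q7 [-0.25  0.56 -0.61  1.47  0.33  1.21 -0.67]
[[-2.71703056e-04  9.60559999e-01  2.78072677e-01  7.07881785e-02]
 [ 9.99999880e-01  3.74144717e-04 -3.15332764e-04 -1.17149327e-04]
 [-4.06935462e-04  2.78072558e-01 -9.60559986e-01 -1.21198756e-01]
 [ 0.00000000e+00  0.00000000e+00  0.00000000e+00  1.00000000e+00]] 331.73878149253744 319.06101222827186 242.09954239733443 ['color', 'fx', 'fy', 'cx', 'cy', 'T_tool_cam', 'P', 'R']
```

View pics/w1.png

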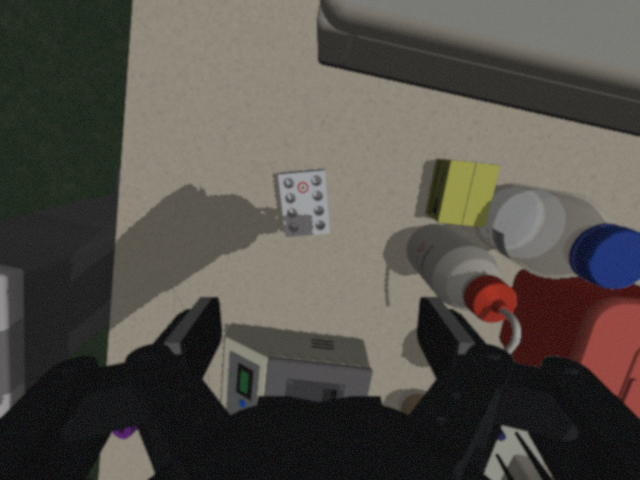

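The wrist view shows the block's top with corners about (277,172), (324,169), (329,233), (283,236) and the ring at (303,187). There is shadow but nothing occludes the block.

```bash
python3 - <<'E'
from h import *
import pickle
c=pickle.load(open('w1.pkl','rb'))
g=c['color'].astype(int); m=((g.min(2)>125)*255).astype(np.uint8)
h=cv2.cvtColor(c['color'],cv2.COLOR_RGB2HSV)
roi=c['color'][160:245,265:340]
print(np.round(onz(c,303,187,.045),4))
pts=np.array([onz(c,*p,.045)[:2] for p in((277,172),(324,169),(329,233),(283,236))])
print(pts.round(4), np.linalg.norm(np.diff(np.r_[pts,pts[:1]],axis=0),axis=1), pts.mean(0), axis(c,(283,236),(277,172),.045),axis(c,(329,233),(324,169),.045))
t=pickle.load(open('top.pkl','rb'));f=lambda x,y:(160+x/3.2,205+y/3.2)
print([onz(t,*f(*p),.045)[:2].round(4) for p in((66,251),(93,245))])
# subpixel ring centre
hm=cv2.inRange(h,(0,60,60),(12,255,255))|cv2.inRange(h,(168,60,60),(180,255,255))
ys,xs=np.nonzero(hm[175:200,290:316]);print(len(xs),xs.mean()+290,ys.mean()+175,np.round(onz(c,xs.mean()+290,ys.mean()+175,.045),4))
E
```

```text
[0.5158 0.377  0.045 ]
[[0.4842 0.3863]
 [0.5339 0.4016]
 [0.5569 0.3322]
 [0.5056 0.3161]] [0.05202756 0.07314323 0.05376208 0.07339589] [0.52016819 0.35905044] (np.float64(1.8670043543376382), np.float64(0.07339589286916527)) (np.float64(1.8907027395544156), np.float64(0.07314322995878299))
[array([0.5147, 0.3776]), array([0.5187, 0.3565])]
46 302.17391304347825 186.91304347826087 [0.5149 0.3768 0.045 ]
```

```bash
python3 - <<'E'
from h import *
plan([((.5203,.3587,.12),down(1.873),4),((.5203,.3587,.0545),down(1.873),2)],1)
E
```

```text
[0.005,-0.011,0.111,-0.000,0.000,-0.003,1],[0.006,-0.011,0.111,-0.000,0.000,-0.003,1],[0.006,-0.011,0.111,-0.000,0.000,-0.003,1],[0.006,-0.011,0.111,-0.000,0.000,-0.003,1],
[0.000,-0.000,0.082,0.000,0.000,0.000,1],[0.000,-0.000,0.082,0.000,0.000,0.000,1],
```

Call:
{"fn": "move_arm", "kwargs": {"steps": [[[0.006,-0.011,0.111,0,0,-0.0026,1],[0.006,-0.011,0.111,0,0,-0.0026,1],[0.006,-0.011,0.111,0,0,-0.0026,1],[0.006,-0.011,0.111,0,0,-0.0026,1],[0,0,0.04,0,0,0,1],[0,0,0,0,0,0,1],[0,0,0,0,0,0,1]]]}}

```text
time: 4.03
eef_pos: [0.5215, 0.3617, 0.1065]
tcp_rot: [0.001, 0.593, 0.805, 0.002]
force: [-0.2, 0.5, 0.9]
finger_gap: 1.002
finger_force: 0.0
```

```bash
python3 - <<'E'
from h import *
st()
plan([((.5203,.3587,.0545),down(1.873),1)],1)
E
```

```text
t 4.03 p [0.5215 0.3617 0.1065] xang 1.8723 z [ 0.0027  0.0018 -1.    ] F [-0.2  0.5  0.9] gap 1.002 ff 0.0 q7 [-0.31  0.76 -0.54  1.65  0.48  0.86 -0.74]
[-0.006,-0.006,0.130,0.000,-0.000,-0.000,1],
```

Call:
{"fn": "move_arm", "kwargs": {"steps": [[[-0.003,-0.003,0.065,0,0,0,1],[-0.003,-0.003,0.065,0,0,0,1],[0,0,0,0,0,0,1],[0,0,0,0,0,0,0.3],[0,0,0,0,0,0,0.3],[0,0,0,0,0,0,0.3],[0,0,0,0,0,0,0.3],[0,0,0,0,0,0,0.3]]]}}

```text
time: 5.03
eef_pos: [0.5199, 0.3592, 0.0547]
tcp_rot: [0.001, 0.593, 0.806, 0.002]
force: [0.2, -1.1, 7.4]
finger_gap: 0.587
finger_force: 62.9
```

```bash
python3 - <<'E'
from h import *
st()
plan([((.521,.36,.16),down(1.87),2),((.5847,.1064,.18),down(1.676),6)],.3)
E
```

```text
t 5.03 p [0.5199 0.3592 0.0547] xang 1.8732 z [ 0.0031  0.0021 -1.    ] F [ 0.2 -1.1  7.4] gap 0.587 ff 62.9 q7 [-0.33  0.82 -0.5   1.68  0.53  0.78 -0.78]
[0.001,0.002,-0.132,0.000,-0.000,0.000,0.3],[0.001,0.002,-0.132,0.000,-0.000,0.000,0.3],
[-0.109,-0.006,-0.008,-0.000,0.000,0.005,0.3],[-0.109,-0.002,-0.008,-0.000,0.000,0.005,0.3],[-0.109,0.001,-0.008,-0.000,0.000,0.005,0.3],[-0.109,0.005,-0.008,-0.000,0.000,0.005,0.3],[-0.109,0.008,-0.008,-0.000,0.000,0.005,0.3],[-0.108,0.012,-0.008,-0.000,0.000,0.005,0.3],
```

Call:
{"fn": "move_arm", "kwargs": {"steps": [[[0,0.002,-0.132,0,0,0,0.3],[0,0.002,-0.132,0,0,0,0.3],[-0.13,-0.006,-0.016,0,0,0.005,0.3],[-0.13,-0.002,-0.016,0,0,0.005,0.3],[-0.13,0.001,-0.016,0,0,0.005,0.3],[-0.13,0.005,-0.016,0,0,0.005,0.3],[-0.13,0.008,-0.016,0,0,0.005,0.3],[-0.13,0.012,-0.016,0,0,0.005,0.3]]]}}

```text
time: 6.02
eef_pos: [0.5966, 0.0539, 0.1973]
tcp_rot: [0.0, 0.666, 0.746, 0.0]
force: [0.6, -0.6, -2.5]
finger_gap: 0.582
finger_force: 64.7
```

Call:
{"fn": "move_arm", "kwargs": {"steps": [[[-0.08,0,0,0,0,0,0.3],[-0.04,0,0,0,0,0,0.3],[0,0,0,0,0,0,0.3],[0,0,0,0,0,0,0.3]]]}}

```text
time: 6.52
eef_pos: [0.6016, 0.0105, 0.1966]
tcp_rot: [-0.001, 0.665, 0.747, 0.001]
force: [0.0, -0.2, -2.7]
finger_gap: 0.584
finger_force: 64.7
```

```bash
python3 - <<'E'
from h import *
import pickle
st();c=cam('wrist');save(c,'w2.png');pickle.dump(c,open('w2.pkl','wb'))
E
```

```text
t 6.53 p [0.6016 0.0105 0.1966] xang 1.6876 z [-1.0e-04  1.5e-03 -1.0e+00] F [ 0.  -0.2 -2.7] gap 0.584 ff 64.7 q7 [ 0.29  0.58 -0.54  1.7   0.35  0.96 -0.25]
```

View pics/w2.png

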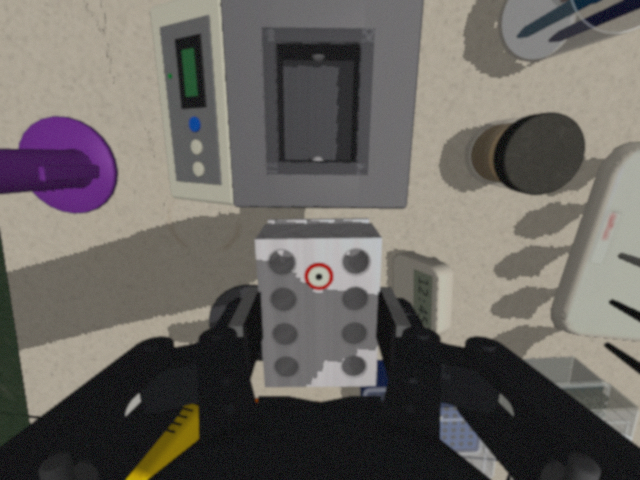

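The well shows as an outer frame about (264,27)–(373,175) and an inner dark opening about (277,43)–(359,162). The held block is straight in the fingers with its ring at (318,276). I'll check sizes to tell which outline is the mouth.

```bash
python3 - <<'E'
from h import *
import pickle
c=pickle.load(open('w2.pkl','rb'))
def quad(ps,z):
    p=np.array([onz(c,*a,z)[:2] for a in ps]);return p.round(4).tolist(),np.linalg.norm(np.diff(np.r_[p,p[:1]],axis=0),axis=1).round(4),p.mean(0).round(4)
print(quad(((264,27),(374,27),(368,175),(267,175)),.075))
print(quad(((277,43),(360,43),(358,162),(279,162)),.075))
g=cv2.cvtColor(c['color'],cv2.COLOR_RGB2GRAY)
print('row100',list(g[100,255:385:1]));print('col318',list(g[15:215,340]))
# deck front edge / side edges
print('deck',axis(c,(408,207),(421,5),.075),axis(c,(234,206),(222,5),.075),axis(c,(234,206),(408,207),.075))
print(onz(c,408,207,.075),onz(c,234,206,.075))
s=sensors.sense();P=np.array(s['eef_pos']);Q=rot(s['tcp_rot'])
zt=P[2]-.0097
for p in ((318,276.5),(257,238),(380,236),(376,385),(264,386)): print((Q.T@(onz(c,*p,zt)-P)).round(4))
E
```

```text
([[0.5496, 0.1498], [0.6198, 0.158], [0.6306, 0.0652], [0.5584, 0.0567]], array([0.0706, 0.0935, 0.0727, 0.0935]), array([0.5896, 0.1074]))
([[0.5586, 0.1416], [0.6122, 0.1479], [0.6221, 0.0733], [0.5662, 0.0668]], array([0.0539, 0.0752, 0.0563, 0.0752]), array([0.5898, 0.1074]))
row100 [np.uint8(101), np.uint8(102), np.uint8(99), np.uint8(101), np.uint8(101), np.uint8(100), np.uint8(103), np.uint8(98), np.uint8(91), np.uint8(86), np.uint8(75), np.uint8(73), np.uint8(72), np.uint8(73), np.uint8(70), np.uint8(70), np.uint8(70), np.uint8(72), np.uint8(68), np.uint8(70), np.uint8(66), np.uint8(57), np.uint8(49), np.uint8(35), np.uint8(34), np.uint8(38), np.uint8(39), np.uint8(38), np.uint8(55), np.uint8(62), np.uint8(72), np.uint8(74), np.uint8(74), np.uint8(70), np.uint8(69), np.uint8(71), np.uint8(74), np.uint8(73), np.uint8(71), np.uint8(73), np.uint8(73), np.uint8(73), np.uint8(73), np.uint8(73), np.uint8(73), np.uint8(73), np.uint8(70), np.uint8(72), np.uint8(73), np.uint8(75), np.uint8(72), np.uint8(75), np.uint8(72), np.uint8(73), np.uint8(73), np.uint8(73), np.uint8(76), np.uint
[... 3586 characters left out ...]
 np.uint8(108), np.uint8(111), np.uint8(110), np.uint8(108), np.uint8(106), np.uint8(107), np.uint8(108), np.uint8(108), np.uint8(104), np.uint8(103), np.uint8(102), np.uint8(93), np.uint8(104), np.uint8(131), np.uint8(157), np.uint8(164), np.uint8(162), np.uint8(164), np.uint8(163), np.uint8(160)]
deck (np.float64(1.6977592701015964), np.float64(0.12893200253317189)) (np.float64(1.6756029859572472), np.float64(0.12816145897690912)) (np.float64(0.11067726536189389), np.float64(0.12861024824071943))
[0.66362606 0.04559937 0.075     ] [0.53580271 0.03139418 0.075     ]
[ 0.0177 -0.0005  0.0097]
[ 0.0346 -0.0255  0.0097]
[0.0354 0.0248 0.0097]
[-0.0369  0.0266  0.0097]
[-0.0374 -0.026   0.0096]
```

```bash
python3 - <<'E'
from h import *
plan([((.5896,.1087,.145),down(1.687),4)],.3)
E
```

```text
[0.062,-0.000,0.032,0.000,-0.000,0.000,0.3],[0.062,-0.000,0.032,0.000,-0.000,0.000,0.3],[0.062,-0.000,0.032,0.000,-0.000,0.000,0.3],[0.062,-0.000,0.032,0.000,-0.000,0.000,0.3],
```

Call:
{"fn": "move_arm", "kwargs": {"steps": [[[0.062,0,0.032,0,0,0,0.3],[0.062,0,0.032,0,0,0,0.3],[0.062,0,0.032,0,0,0,0.3],[0.062,0,0.032,0,0,0,0.3],[0,0,0,0,0,0,0.3],[0,0,0,0,0,0,0.3],[0,0,0,0,0,0,0.3]]]}}

```text
time: 7.45
eef_pos: [0.591, 0.1057, 0.1457]
tcp_rot: [0.0, 0.666, 0.746, 0.0]
force: [-0.0, 0.3, -2.9]
finger_gap: 0.583
finger_force: 64.6
```

```bash
python3 - <<'E'
from h import *
st();plan([((.5896,.1087,.125),down(1.687),2)],.3)
c=cam('wrist');save(c,'w3.png')
E
```

```text
t 7.45 p [0.591  0.1057 0.1457] xang 1.6839 z [ 7.e-04 -5.e-04 -1.e+00] F [-0.   0.3 -2.9] gap 0.583 ff 64.6 q7 [ 0.12  0.64 -0.51  1.73  0.4   0.87 -0.46]
[0.004,-0.001,0.026,0.000,0.000,-0.000,0.3],[0.004,-0.001,0.026,0.000,0.000,-0.000,0.3],
```

View pics/w3.png

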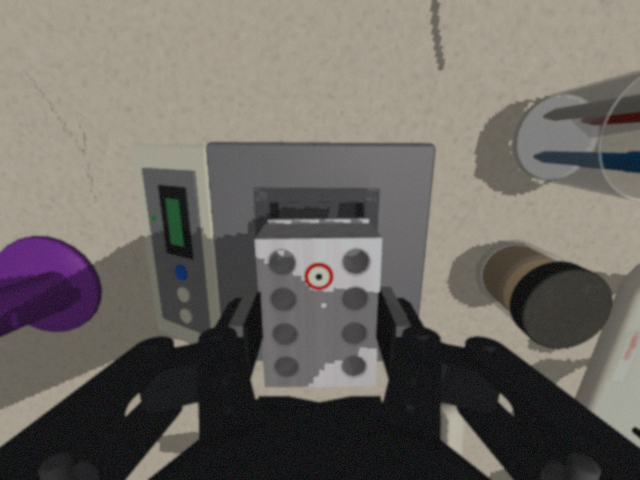

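The block is centred over the well laterally: the frame spans u 256–379 and the block centre is at u≈318. The well's far edge is at v≈204. I'll lower it partway.

Call:
{"fn": "move_arm", "kwargs": {"steps": [[[0.004,-0.001,0.026,0,0,0,0.3],[0.004,-0.001,0.026,0,0,0,0.3],[0,0,0.01,0,0,0,0.3],[0,0,0,0,0,0,0.3]]]}}

```text
time: 8.0
eef_pos: [0.5891, 0.1095, 0.1199]
tcp_rot: [-0.0, 0.666, 0.746, -0.0]
force: [-0.2, 0.4, -3.1]
finger_gap: 0.59
finger_force: 64.7
```

```bash
python3 - <<'E'
from h import *
st();plan([((.5896,.1087,.101),down(1.687),2)],.3)
E
```

```text
t 8.0 p [0.5891 0.1095 0.1199] xang 1.685 z [-1.e-03 -2.e-04 -1.e+00] F [-0.2  0.4 -3.1] gap 0.59 ff 64.7 q7 [ 0.1   0.68 -0.5   1.75  0.42  0.83 -0.48]
[-0.001,0.001,0.024,-0.000,0.000,-0.000,0.3],[-0.001,0.001,0.024,-0.000,0.000,-0.000,0.3],
```

Call:
{"fn": "move_arm", "kwargs": {"steps": [[[-0.001,0.001,0.024,0,0,0,0.3],[-0.001,0.001,0.02,0,0,0,0.3],[0,0,0.008,0,0,0,0.3],[0,0,0,0,0,0,0.3]]]}}

```text
time: 8.5
eef_pos: [0.5902, 0.1089, 0.0993]
tcp_rot: [-0.0, 0.666, 0.746, -0.0]
force: [-0.4, 0.6, -2.6]
finger_gap: 0.587
finger_force: 64.7
```

Call:
{"fn": "move_arm", "kwargs": {"steps": [[[0,0,0.004,0,0,0,0.3],[0,0,0,0,0,0,0.3],[0,0,0,0,0,0,0.9],[0,0,0,0,0,0,0.9],[0,0,-0.06,0,0,0,0.9],[0,0,-0.06,0,0,0,0],[0,0,0,0,0,0,0],[0,0,0,0,0,0,0]]]}}

```text
time: 9.5
eef_pos: [0.5901, 0.1087, 0.1456]
tcp_rot: [-0.0, 0.666, 0.746, -0.0]
force: [-0.2, 0.5, -0.7]
finger_gap: 0.264
finger_force: 0.0
```

```bash
python3 - <<'E'
from h import *
import pickle
st();plan([((.5898,.1074,.125),down(1.687),1)],0)
c=cam('wrist');save(c,'w4.png');pickle.dump(c,open('w4.pkl','wb'))
E
```

```text
t 9.5 p [0.5901 0.1087 0.1456] xang 1.6848 z [-5.e-04 -3.e-04 -1.e+00] F [-0.2  0.5 -0.7] gap 0.264 ff 0.0 q7 [ 0.11  0.64 -0.52  1.73  0.4   0.87 -0.46]
[-0.003,-0.001,0.051,-0.000,0.000,-0.000,0],
```

View pics/w4.png

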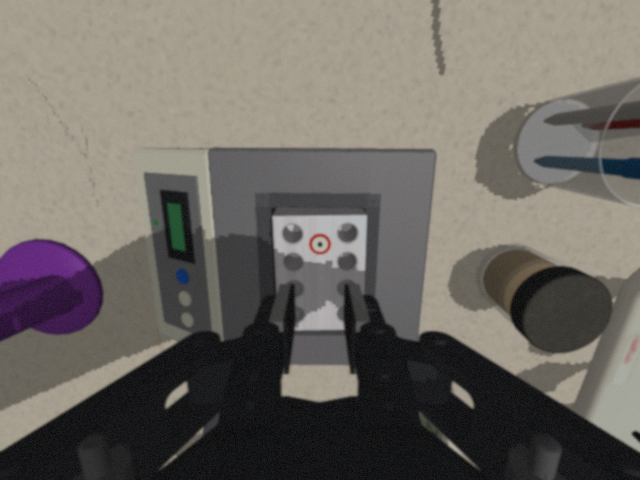

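The block sits level in the well, still proud, with its ring at (320,243). I'll press its middle with shut fingers.

Call:
{"fn": "move_arm", "kwargs": {"steps": [[[-0.003,-0.001,0.04,0,0,0,0],[0,0,0.03,0,0,0,0],[0,0,0.008,0,0,0,0],[0,0,0.006,0,0,0,0],[0,0,0.006,0,0,0,0],[0,0,0.006,0,0,0,0]]]}}

```text
time: 10.3
eef_pos: [0.5903, 0.1077, 0.1079]
tcp_rot: [0.0, 0.666, 0.746, 0.0]
force: [-1.1, -0.5, 9.5]
finger_gap: -0.001
finger_force: 5.8
```

```bash
python3 -c "
from h import *
st()"
```

```text
t 10.3 p [0.5903 0.1077 0.1079] xang 1.6848 z [ 6.e-04  1.e-04 -1.e+00] F [-1.1 -0.5  9.5] gap -0.001 ff 5.8 q7 [ 0.1   0.69 -0.49  1.75  0.43  0.81 -0.49]
```

Call:
{"fn": "move_arm", "kwargs": {"steps": [[[0,0,0.005,0,0,0,0],[0,0,0.005,0,0,0,0],[0,0,0.005,0,0,0,0],[0,0,0.005,0,0,0,0]]]}}

```text
time: 10.8
eef_pos: [0.5901, 0.1076, 0.0996]
tcp_rot: [0.0, 0.666, 0.746, 0.0]
force: [0.7, 0.1, 0.3]
finger_gap: -0.003
finger_force: 0.0
```

Call:
{"fn": "move_arm", "kwargs": {"steps": [[[0,0,0.003,0,0,0,0],[0,0,0.003,0,0,0,0],[0,0,0.003,0,0,0,0]]]}}

```text
time: 11.18
eef_pos: [0.5898, 0.1075, 0.0971]
tcp_rot: [0.0, 0.666, 0.746, -0.001]
force: [-6.8, -2.5, 20.8]
finger_gap: -0.002
finger_force: 10.1
```

```bash
python3 - <<'E'
from h import *
import pickle
t=pickle.load(open('top.pkl','rb'));s=pickle.load(open('scene.pkl','rb'))
X=tri((t,379.4,266.6),(s,364.4,190.4));print('handle top',X,proj(t,X),proj(s,X))
st();plan([((.59,.1075,.22),down(1.687),3),((.55,-.14,.33),down(1.6),7)],0.9)
E
```

```text
handle top [ 0.51183635 -0.10699996  0.18018676] (np.float64(379.40981976295956), np.float64(266.6390572054811)) (np.float64(364.36643088790015), np.float64(190.38979581693377))
t 11.18 p [0.5898 0.1075 0.0971] xang 1.6846 z [-7.e-04 -1.e-03 -1.e+00] F [-6.8 -2.5 20.8] gap -0.002 ff 10.1 q7 [ 0.09  0.71 -0.48  1.75  0.44  0.79 -0.49]
[-0.000,0.000,-0.102,-0.000,0.000,-0.000,0.9],[-0.000,0.000,-0.102,-0.000,0.000,-0.000,0.9],[-0.000,0.000,-0.102,-0.000,0.000,-0.000,0.9],
[-0.086,-0.024,-0.039,0.000,0.000,0.002,0.9],[-0.086,-0.023,-0.039,0.000,0.000,0.002,0.9],[-0.087,-0.022,-0.039,0.000,0.000,0.002,0.9],[-0.087,-0.021,-0.039,0.000,0.000,0.002,0.9],[-0.087,-0.020,-0.039,0.000,0.000,0.002,0.9],[-0.087,-0.019,-0.039,0.000,0.000,0.002,0.9],[-0.088,-0.018,-0.039,0.000,0.000,0.002,0.9],
```

```bash
python3 - <<'E'
from h import *
plan([((.59,.1075,.22),down(1.687),3),((.565,-.1,.33),down(3.14),11)],0.9)
E
```

```text
[-0.000,0.000,-0.102,-0.000,0.000,-0.000,0.9],[-0.000,0.000,-0.102,-0.000,0.000,-0.000,0.9],[-0.000,0.000,-0.102,-0.000,0.000,-0.000,0.9],
[-0.046,-0.011,-0.025,0.000,0.000,-0.021,0.9],[-0.044,-0.017,-0.025,0.000,0.000,-0.021,0.9],[-0.042,-0.023,-0.025,0.000,0.000,-0.021,0.9],[-0.038,-0.028,-0.025,0.000,0.000,-0.021,0.9],[-0.034,-0.033,-0.025,0.000,0.000,-0.021,0.9],[-0.030,-0.037,-0.025,0.000,0.000,-0.021,0.9],[-0.025,-0.041,-0.025,0.000,0.000,-0.021,0.9],[-0.019,-0.044,-0.025,0.000,0.000,-0.021,0.9],[-0.013,-0.046,-0.025,0.000,0.000,-0.021,0.9],[-0.007,-0.047,-0.025,0.000,0.000,-0.021,0.9],[-0.001,-0.047,-0.025,0.000,0.000,-0.021,0.9],
```

Call:
{"fn": "move_arm", "kwargs": {"steps": [[[0,0,-0.1,0,0,0,0],[0,0,-0.1,0,0,0,0],[0,0,-0.1,0,0,0,0.9],[-0.046,-0.011,-0.025,0,0,-0.021,0.9],[-0.044,-0.017,-0.025,0,0,-0.021,0.9],[-0.042,-0.023,-0.025,0,0,-0.021,0.9],[-0.038,-0.028,-0.025,0,0,-0.021,0.9],[-0.034,-0.033,-0.025,0,0,-0.021,0.9]]]}}

```text
time: 12.18
eef_pos: [0.578, 0.0129, 0.2661]
tcp_rot: [-0.0, 0.386, 0.922, -0.0]
force: [-0.2, -0.5, 0.3]
finger_gap: 0.9
finger_force: 0.0
```

Call:
{"fn": "move_arm", "kwargs": {"steps": [[[-0.03,-0.037,-0.025,0,0,-0.021,0.9],[-0.025,-0.041,-0.025,0,0,-0.021,0.9],[-0.019,-0.044,-0.025,0,0,-0.021,0.9],[-0.013,-0.046,-0.025,0,0,-0.021,0.9],[-0.007,-0.047,-0.025,0,0,-0.021,0.9],[-0.001,-0.047,-0.025,0,0,-0.021,0.9],[0,0,0,0,0,0,0.9],[0,0,0,0,0,0,0.9]]]}}

```text
time: 13.18
eef_pos: [0.5644, -0.099, 0.3256]
tcp_rot: [-0.0, 0.004, 1.0, 0.0]
force: [-0.9, -0.4, 0.2]
finger_gap: 0.903
finger_force: 0.0
```

```bash
python3 - <<'E'
from h import *
import pickle
st();c=cam('wrist');save(c,'w5.png');pickle.dump(c,open('w5.pkl','wb'))
E
```

```text
t 13.18 p [ 0.5644 -0.099   0.3256] xang 3.1345 z [-6.e-04  6.e-04 -1.e+00] F [-0.9 -0.4  0.2] gap 0.903 ff 0.0 q7 [ 0.76  0.48 -0.91  1.63  0.4   1.23  1.33]
```

View pics/w5.png

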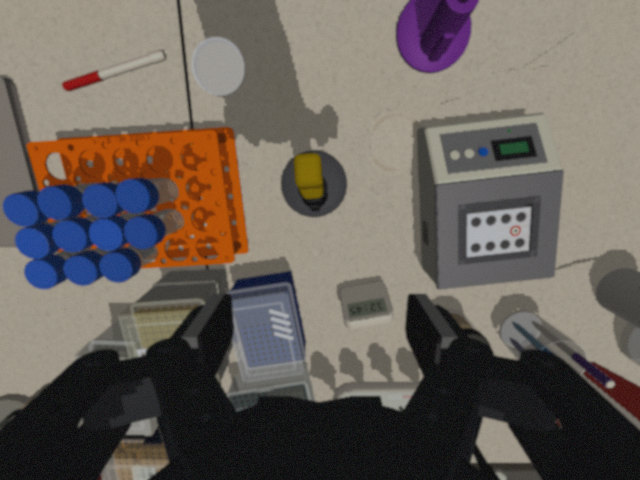

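The block looks flush in the well, ring at (515,231). The handle's yellow end is at about (308,170), leaning up the image (world -x), with the collar at (314,205) and the foot at about (313,183).

```bash
python3 - <<'E'
from h import *
import pickle
c=pickle.load(open('w5.pkl','rb'))
h=cv2.cvtColor(c['color'],cv2.COLOR_RGB2HSV)
m=cv2.inRange(h,(18,110,50),(36,255,255));m[:, :270]=0;m[:,350:]=0;m[:140]=0;m[230:]=0
V=h[:,:,2]
for v in range(148,212,3): print(v,' '.join('%3d'%V[v,u] if m[v,u] else '  .' for u in range(290,332,2)))
# foot fit
g=h[:,:,2];d=((g<90)&(h[:,:,1]<80)).astype(np.uint8)*255;d|=m
d=cv2.morphologyEx(d,cv2.MORPH_OPEN,np.ones((3,3)));
n,l,sts,ct=cv2.connectedComponentsWithStats(d);k=l[200,300];print('foot?',sts[k],ct[k])
E
```

```text
148   .   .   .   .   .   .   .   .   .   .   .   .   .   .   .   .   .   .   .   .   .
151   .   .   .   .   .   .   .   .   .   .   .   .   .   .   .   .   .   .   .   .   .
154   .   .   .   .  91  89  87  93  96 100 102 102 102  97  80   .   .   .   .   .   .
157   .   .   . 105 115 115 118 121 122 120 122 125 123 120 110  81   .   .   .   .   .
160   .   .  86 112 120 124 128 125 128 127 127 130 128 124 115  95   .   .   .   .   .
163   .   .  88 107 120 123 124 124 129 127 127 129 129 123 116  97   .   .   .   .   .
166   .   .  83 108 124 124 129 128 128 131 128 130 130 125 119  99   .   .   .   .   .
169   .   .  80 106 120 125 128 128 129 127 130 128 130 124 120 104   .   .   .   .   .
172   .   .  80 108 121 127 127 128 125 129 129 127 129 126 121 105   .   .   .   .   .
175   .   .   . 104 118 126 131 127 127 130 132 131 130 124 122 103   .   .   .   .   .
178   .   .   . 104 119 125 130 130 128 131 131 129 130 128 121 109  72   .   .   .   .
181   .   .   . 100 117 124 127 125 124 126 124 126 127 124 119 113  83   .   .   .   .
184   .   .   .  87 107 115 116 116 117 114 
[... 196 characters left out ...]
113  84   .   .   .   .
193   .   .   .   .   .  59  96 108 112 113 113 114 116 116 112 111  83   .   .   .   .
196   .   .   .   .   .   .  63  95 111 110 112 111 109 113 107  90  56   .   .   .   .
199   .   .   .   .   .   .   .   .  55  57  59  54   .   .   .   .   .   .   .   .   .
202   .   .   .   .   .   .   .   .   .   .   .   .   .   .   .   .   .   .   .   .   .
205   .   .   .   .   .   .   .   .   .   .   .   .   .   .   .   .   .   .   .   .   .
208   .   .   .   .   .   .   .   .   .   .   .   .   .   .   .   .   .   .   .   .   .
211   .   .   .   .   .   .   .   .   .   .   .   .   .   .   .   .   .   .   .   .   .
foot? [ 282  151   64   66 3270] [313.54342508 183.23914373]
```

```bash
cat >> h.py <<'E'
def aligned(a,xh): # tool z = -a, tool x near world dir xh
    z=-a/np.linalg.norm(a);x=xh-z*(xh@z);x/=np.linalg.norm(x);return np.c_[x,np.cross(z,x),z]
E
python3 - <<'E'
from h import *
import pickle
c=pickle.load(open('w5.pkl','rb'))
T=onz(c,308.4,170.5,.183);F=onz(c,314,184,.012);print('top',T,'foot',F,'foot diam',np.linalg.norm(onz(c,282,184,.012)-onz(c,346,184,.012)))
print('face edges',axis(c,(297,184),(294,162),.183),axis(c,(323,184),(320.5,160),.183), axis(c,(294,170),(321,170),.183))
d=F-T;print('lean dir from foot',np.arctan2(-d[1],-d[0]),np.hypot(d[0],d[1]))
for phi in(3.2,3.29):
    a=np.array([np.sin(.25)*np.cos(phi),np.sin(.25)*np.sin(phi),np.cos(.25)])
    print(phi,'grip',(T-.042*a).round(4),'mouth',(T-.1*a).round(4),'z0',(T-a*.183/a[2]).round(4))
    Z=T-.1*a; print('collar bottom px',proj(c,Z),'handle low',proj(c,T-.092*a))
print('spot',onz(c,515,231,.075))
E
```

```text
top [ 0.51185994 -0.10667708  0.183     ] foot [ 0.54096917 -0.10491293  0.012     ] foot diam 0.08312499073051359
face edges (np.float64(-3.0303974586385287), np.float64(0.01698945006512426)) (np.float64(-3.0409220293906802), np.float64(0.018483592017805073)) (np.float64(1.5633589491119533), np.float64(0.02103252673166127))
lean dir from foot -3.0810623592496897 0.029162636623879586
3.2 grip [ 0.5222 -0.1061  0.1423] mouth [ 0.5366 -0.1052  0.0861] z0 [ 0.5585 -0.1039  0.    ]
collar bottom px (np.float64(312.7490488375218), np.float64(187.43964685364006)) handle low (np.float64(312.49239544463774), np.float64(186.43997589070793))
3.29 grip [ 0.5221 -0.1051  0.1423] mouth [ 0.5363 -0.103   0.0861] z0 [ 0.5581 -0.0998  0.    ]
collar bottom px (np.float64(314.79552577851405), np.float64(187.21015224161948)) handle low (np.float64(314.41803736500276), np.float64(186.22385508988063))
spot [0.58971374 0.12789867 0.075     ]
```

```bash
python3 - <<'E'
from h import *
phi=3.22;a=np.array([np.sin(.25)*np.cos(phi),np.sin(.25)*np.sin(phi),np.cos(.25)])
Q=aligned(a,np.array([np.cos(phi),np.sin(phi),0]))
G=np.array([.5222,-.1058,.1423])+.003*a
print(G,G+.08*a)
plan([(G+.08*a,Q,5)],.8)
E
```

```text
[ 0.52146007 -0.10585814  0.14520674] [ 0.50172856 -0.10740841  0.22271973]
[0.031,-0.005,0.051,-0.000,-0.008,-0.003,0.8],[0.034,-0.004,0.050,-0.000,-0.008,-0.003,0.8],[0.036,-0.004,0.048,-0.000,-0.008,-0.003,0.8],[0.039,-0.003,0.046,-0.000,-0.008,-0.003,0.8],[0.041,-0.002,0.044,-0.000,-0.008,-0.003,0.8],
```

Call:
{"fn": "move_arm", "kwargs": {"steps": [[[0.031,-0.005,0.051,0,-0.008,-0.0026,0.8],[0.034,-0.004,0.05,0,-0.008,-0.0026,0.8],[0.036,-0.004,0.048,0,-0.008,-0.0026,0.8],[0.039,-0.003,0.046,0,-0.008,-0.0026,0.8],[0.041,-0.002,0.044,0,-0.008,-0.0026,0.8],[0,0,0,0,0,0,0.8],[0,0,0,0,0,0,0.8]]]}}

```text
time: 14.1
eef_pos: [0.5036, -0.1085, 0.2245]
tcp_rot: [0.126, -0.038, 0.991, -0.0]
force: [0.3, 0.4, 0.7]
finger_gap: 0.802
finger_force: 0.0
```

```bash
python3 - <<'E'
from h import *
import pickle
phi=3.22;a=np.array([np.sin(.25)*np.cos(phi),np.sin(.25)*np.sin(phi),np.cos(.25)])
Q=aligned(a,np.array([np.cos(phi),np.sin(phi),0]))
G=np.array([.5222,-.1058,.1423])+.003*a
st();plan([(G,Q,4)],.8)
c=cam('wrist');pickle.dump(c,open('w6.pkl','wb'))
h=cv2.cvtColor(c['color'],cv2.COLOR_RGB2HSV)
m=cv2.inRange(h,(18,110,50),(36,255,255))
n,l,s,ct=cv2.connectedComponentsWithStats(m)
print([(s[i].tolist(),ct[i].round(1)) for i in range(1,n) if s[i][4]>150])
print('expected top',proj(c,G-.003*a+.042*a))
save(c,'w6.png')
E
```

```text
t 14.1 p [ 0.5036 -0.1085  0.2245] xang -3.0634 z [ 0.2496  0.0092 -0.9683] F [0.3 0.4 0.7] gap 0.802 ff 0.0 q7 [ 0.95  0.38 -0.94  2.07  0.48  0.64  1.37]
[0.001,0.001,0.051,-0.000,0.000,-0.000,0.8],[0.001,0.001,0.051,-0.000,0.000,-0.000,0.8],[0.001,0.001,0.051,-0.000,0.000,-0.000,0.8],[0.001,0.001,0.051,-0.000,0.000,-0.000,0.8],
[([301, 218, 40, 80, 2424], array([320.4, 263. ]))]
expected top (np.float64(322.03421104907926), np.float64(280.03460626876785))
```

View pics/w6.png

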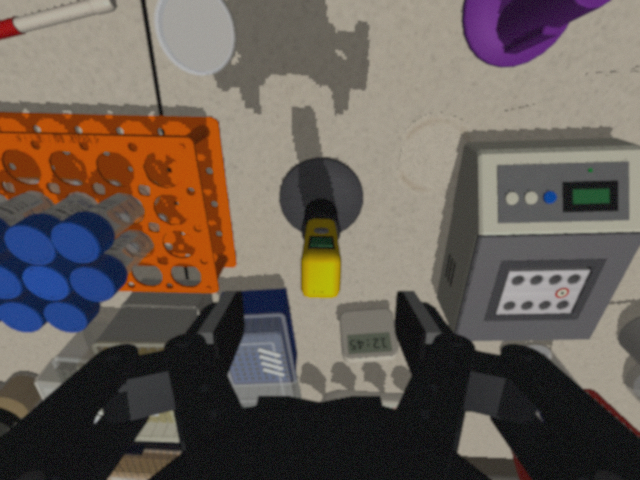

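The handle is centred between the fingers: its end face is at about (321,275) against a predicted (322,280). I'll descend and grip.

Call:
{"fn": "move_arm", "kwargs": {"steps": [[[0.001,0.001,0.051,0,0,0,0.8],[0.001,0.001,0.051,0,0,0,0.8],[0.001,0.001,0.051,0,0,0,0.8],[0.001,0.001,0.05,0,0,0,0.8],[0,0,0,0,0,0,0.8],[0,0,0,0,0,0,0.1],[0,0,0,0,0,0,0.1],[0,0,0,0,0,0,0.1]]]}}

```text
time: 15.15
eef_pos: [0.5212, -0.1069, 0.1453]
tcp_rot: [0.126, -0.038, 0.991, -0.001]
force: [-2.0, 0.4, 5.1]
finger_gap: 0.25
finger_force: 57.9
```

Call:
{"fn": "move_arm", "kwargs": {"steps": [[[0,0,0,0,0,0,0.1],[0,0,0,0,0,0,0.1],[0,0,0,0,0,0,0.1]]]}}

```text
time: 15.52
eef_pos: [0.5212, -0.1069, 0.1453]
tcp_rot: [0.126, -0.038, 0.991, -0.001]
force: [-1.5, 0.9, 5.9]
finger_gap: 0.254
finger_force: 57.9
```

```bash
python3 -c "
from h import *
st()"
```

```text
t 15.53 p [ 0.5212 -0.1069  0.1453] xang -3.0635 z [ 0.2497  0.0084 -0.9683] F [-1.5  0.9  5.9] gap 0.254 ff 57.9 q7 [ 0.76  0.51 -0.76  2.09  0.69  0.5   1.18]
```

Call:
{"fn": "move_arm", "kwargs": {"steps": [[[0,0,-0.03,0,0,0,0.1],[0,0,-0.05,0,0,0,0.1],[0,0,-0.06,0,0,0,0.1],[0,0,-0.07,0,0,0,0.1],[0,0,-0.07,0,0,0,0.1],[0,0,-0.03,0,0,0,0.1],[0,0,0,0,0,0,0.1],[0,0,0,0,0,0,0.1]]]}}

```text
time: 16.52
eef_pos: [0.4894, -0.1081, 0.2637]
tcp_rot: [0.125, -0.038, 0.991, -0.0]
force: [0.2, 0.5, -2.1]
finger_gap: 0.247
finger_force: 58.3
```

```bash
python3 - <<'E'
from h import *
st();print(np.array(sensors.sense()['eef_pos'])+.124*rot(sensors.sense()['tcp_rot'])[:,2])
c=cam('scene');h=cv2.cvtColor(c['color'],cv2.COLOR_RGB2HSV);m=cv2.inRange(h,(20,120,80),(34,255,255))
n,l,s,ct=cv2.connectedComponentsWithStats(m);print([(s[i].tolist()) for i in range(1,n) if s[i][4]>60])
E
```

```text
t 16.52 p [ 0.4894 -0.1081  0.2637] xang -3.0637 z [ 0.2472  0.0091 -0.9689] F [ 0.2  0.5 -2.1] gap 0.247 ff 58.3 q7 [ 1.06  0.3  -1.04  2.05  0.36  0.71  1.47]
[ 0.52003369 -0.10695149  0.14351049]
[[364, 176, 11, 9, 62], [40, 202, 15, 13, 116]]
```

```bash
python3 - <<'E'
from h import *
import pickle
def ring(f,z,u,v):
    c=pickle.load(open(f,'rb'));h=cv2.cvtColor(c['color'],cv2.COLOR_RGB2HSV)
    hm=cv2.inRange(h,(0,60,60),(12,255,255))|cv2.inRange(h,(168,60,60),(180,255,255))
    x0,y0=u-14,v-14;ys,xs=np.nonzero(hm[y0:y0+29,x0:x0+29]);print(f,len(xs),onz(c,xs.mean()+x0,ys.mean()+y0,z).round(4))
ring('w4.pkl',.088,320,243);ring('w5.pkl',.075,515,231);ring('w6.pkl',.075,562,293)
plan([((.588,.1275,.235),down(2.6),8)],.1)
E
```

```text
w4.pkl 197 [0.5881 0.1268 0.088 ]
w5.pkl 46 [0.5889 0.1278 0.075 ]
w6.pkl 65 [0.5894 0.1281 0.075 ]
[-0.033,0.071,0.017,0.001,0.005,0.012,0.1],[-0.028,0.074,0.015,0.001,0.005,0.012,0.1],[-0.023,0.076,0.014,0.001,0.005,0.012,0.1],[-0.017,0.077,0.013,0.001,0.005,0.012,0.1],[-0.012,0.079,0.012,0.001,0.005,0.012,0.1],[-0.006,0.079,0.011,0.001,0.005,0.012,0.1],[-0.000,0.080,0.010,0.001,0.005,0.012,0.1],[0.006,0.080,0.009,0.001,0.005,0.012,0.1],
```

Call:
{"fn": "move_arm", "kwargs": {"steps": [[[-0.033,0.071,0.017,0.001,0.005,0.012,0.1],[-0.028,0.074,0.015,0.001,0.005,0.012,0.1],[-0.023,0.076,0.014,0.001,0.005,0.012,0.1],[-0.017,0.077,0.013,0.001,0.005,0.012,0.1],[-0.012,0.079,0.012,0.001,0.005,0.012,0.1],[-0.006,0.079,0.011,0.001,0.005,0.012,0.1],[0,0.08,0.01,0.001,0.005,0.012,0.1],[0,0,0,0,0,0,0.1]]]}}

```text
time: 17.58
eef_pos: [0.5753, 0.1023, 0.239]
tcp_rot: [0.013, 0.222, 0.975, 0.008]
force: [-0.5, 0.4, -1.5]
finger_gap: 0.252
finger_force: 58.8
```

```bash
python3 - <<'E'
from h import *
st();plan([((.588,.1275,.225),down(2.6),3)],.1)
E
```

```text
t 17.57 p [0.5753 0.1023 0.239 ] xang 2.6928 z [ 0.0278  0.0093 -0.9996] F [-0.5  0.4 -1.5] gap 0.252 ff 58.8 q7 [ 0.33  0.55 -0.8   1.72  0.45  1.03  0.5 ]
[-0.000,0.023,0.012,0.001,0.001,0.005,0.1],[0.000,0.023,0.012,0.001,0.001,0.005,0.1],[0.001,0.023,0.012,0.001,0.001,0.005,0.1],
```

Call:
{"fn": "move_arm", "kwargs": {"steps": [[[0,0.023,0.012,0.001,0.001,0.005,0.1],[0,0.023,0.012,0.001,0.001,0.005,0.1],[0.001,0.023,0.012,0.001,0.001,0.005,0.1],[0,0,0,0,0,0,0.1],[0,0,0,0,0,0,0.1]]]}}

```text
time: 18.2
eef_pos: [0.5876, 0.1227, 0.2259]
tcp_rot: [0.002, 0.27, 0.963, -0.0]
force: [0.3, -0.6, -1.7]
finger_gap: 0.255
finger_force: 58.7
```

```bash
python3 - <<'E'
from h import *
import pickle
st();c=cam('wrist');pickle.dump(c,open('w7.pkl','wb'))
s=sensors.sense();X=np.array(s['eef_pos'])+rot(s['tcp_rot'])[:,2]*.124
print('tip',X,'px',proj(c,X),'spot px',proj(c,[.588,.127,.075]))
cv2.imwrite('pics/w7.png',cv2.resize(c['color'][140:340,220:460][:,:,::-1],(720,600)))
E
```

```text
t 18.2 p [0.5876 0.1227 0.2259] xang 2.5953 z [ 0.0033 -0.0014 -1.    ] F [ 0.3 -0.6 -1.7] gap 0.255 ff 58.7 q7 [ 0.25  0.6  -0.75  1.67  0.46  1.06  0.38]
tip [0.58815848 0.12251197 0.1020594 ] px (np.float64(319.0558900293845), np.float64(241.98126043384082)) spot px (np.float64(323.45447072129105), np.float64(230.15886722620263))
```

View pics/w7.png

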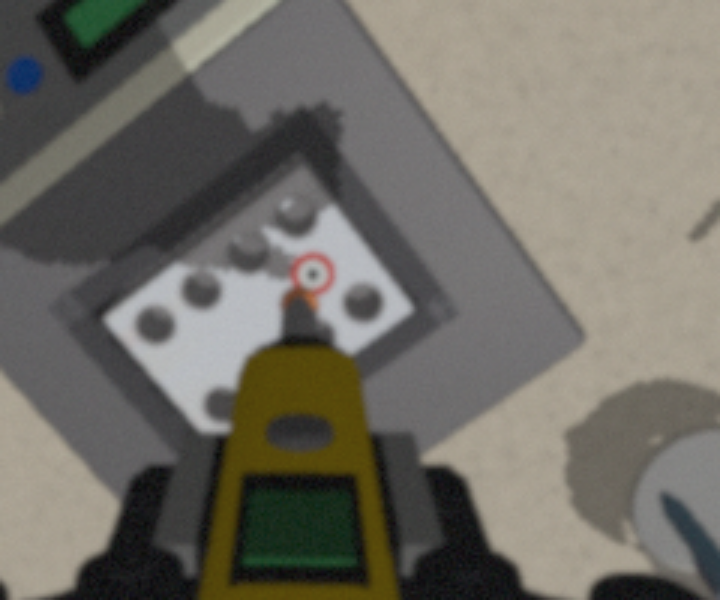

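The copper tip is at about (320,240), matching the 319,242 prediction, so the probe sits true in the fingers. The ring is at (324,231), just ahead of it.

```bash
python3 - <<'E'
from h import *
import pickle
c=pickle.load(open('w7.pkl','rb'))
S=onz(c,324.3,231.3,.075);print('spot',S);X=onz(c,320,240.5,.102);print('tip',X)
s=sensors.sense();print(s['eef_pos'])
plan([(np.array([S[0]-.0005,S[1],.206]),down(2.6),2)],.1)
E
```

```text
spot [0.58922442 0.1270966  0.075     ]
tip [0.58753764 0.1237386  0.102     ]
[0.58771175 0.12267638 0.22605848]
[0.002,0.005,0.025,0.000,0.000,-0.000,0.1],[0.002,0.005,0.025,0.000,0.000,-0.000,0.1],
```

Call:
{"fn": "move_arm", "kwargs": {"steps": [[[0.002,0.005,0.025,0,0,0,0.1],[0.002,0.005,0.025,0,0,0,0.1],[0,0,0,0,0,0,0.1],[0,0,0.01,0,0,0,0.1],[0,0,0,0,0,0,0.1]]]}}

```text
time: 18.88
eef_pos: [0.5887, 0.1277, 0.202]
tcp_rot: [0.002, 0.27, 0.963, 0.0]
force: [-0.1, 0.4, -1.2]
finger_gap: 0.252
finger_force: 58.8
```

```bash
python3 -c "
from h import *
st();plan([(np.array([.5886,.1268,.199]),down(2.6),1)],.1)"
```

```text
t 18.88 p [0.5887 0.1277 0.202 ] xang 2.5948 z [ 3.6e-03 -8.0e-04 -1.0e+00] F [-0.1  0.4 -1.2] gap 0.252 ff 58.8 q7 [ 0.23  0.63 -0.74  1.69  0.48  1.02  0.35]
[-0.001,-0.002,0.008,0.000,0.001,-0.001,0.1],
```

Now small steps down to contact.

Call:
{"fn": "move_arm", "kwargs": {"steps": [[[0,-0.002,0.005,0,0,0,0.1],[0,0,0,0,0,0,0.1],[0,0,0,0,0,0,0.1]]]}}

```text
time: 19.25
eef_pos: [0.5884, 0.1271, 0.2003]
tcp_rot: [0.002, 0.27, 0.963, 0.0]
force: [0.4, -0.2, -1.9]
finger_gap: 0.252
finger_force: 58.8
```

Call:
{"fn": "move_arm", "kwargs": {"steps": [[[0,0,0.005,0,0,0,0.1],[0,0,0,0,0,0,0.1],[0,0,0,0,0,0,0.1]]]}}

```text
time: 19.62
eef_pos: [0.5885, 0.1272, 0.1984]
tcp_rot: [0.002, 0.27, 0.963, 0.0]
force: [0.7, 0.2, 0.2]
finger_gap: 0.252
finger_force: 59.0
```

Call:
{"fn": "move_arm", "kwargs": {"steps": [[[0,0,0.005,0,0,0,0.1],[0,0,0,0,0,0,0.1],[0,0,0,0,0,0,0.1]]]}}

```text
time: 20.0
eef_pos: [0.5885, 0.1272, 0.1964]
tcp_rot: [0.002, 0.27, 0.963, 0.0]
force: [0.2, 0.2, 1.2]
finger_gap: 0.248
finger_force: 59.1
```

Call:
{"fn": "move_arm", "kwargs": {"steps": [[[0,0,0.001,0,0,0,0.1],[0,0,0,0,0,0,0.1],[0,0,0,0,0,0,0.1],[0,0,0,0,0,0,0.1]]]}}

```text
time: 20.5
eef_pos: [0.5885, 0.1272, 0.1959]
tcp_rot: [0.002, 0.27, 0.963, 0.0]
force: [1.3, 0.5, 1.4]
finger_gap: 0.25
finger_force: 59.2
```

```bash
python3 - <<'E'
from h import *
f=[]
for i in range(6):
    c=cam('wrist');f.append(sensors.sense()['force'][2])
print(np.mean(f),np.round(f,1));st();print(np.abs(sensors.sense()['joint_velocities']).max())
h=cv2.cvtColor(c['color'],cv2.COLOR_RGB2HSV)[200:270,290:350]
m=cv2.inRange(h,(0,90,50),(14,255,255))|cv2.inRange(h,(168,90,50),(180,255,255))
for r in range(15,60,2): print(r+200,''.join('#' if x else '.' for x in m[r]))
E
```

```text
1.046313159257583 [1.5 0.7 1.5 1.4 0.4 0.8]
t 20.8 p [0.5884 0.1272 0.1959] xang 2.5949 z [ 4.1e-03 -4.0e-04 -1.0e+00] F [0.9 0.8 0.8] gap 0.252 ff 59.1 q7 [ 0.23  0.63 -0.73  1.69  0.49  1.01  0.35]
0.0009297371739671297
215 ............................................................
217 ............................................................
219 ............................................................
221 ............................................................
223 ............................................................
225 ............................................................
227 ............................................................
229 ............................................................
231 ............................................................
233 ............................................................
235 ............................................................
237 ........................#########...........................
239 ......................#############.........................
241 ......................#####.....####........................
243 ......................###.........###.......................
245 ......................###...................................
247 .......................#....................................
249 ............................................................
251 ............................................................
253 ............................................................
255 ............................................................
257 ............................................................
259 ............................................................
```

```bash
python3 -c "
from h import *
print(ticket.finish_job());st()"
```

```text
the job is handed in; nothing more can be done
None
the job is handed in; nothing more can be done
```

The job is handed in, with no verdict shown. By my measurements the block is pressed flush in the well, and the gripped probe stands upright within about 1 mm of the red ring's centre, tip in about 3.5–4 mm at roughly 2.7 N.

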